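# Load a spice tin into the lid coder and index it under the marking head

### The job

Put the loose oblong spice tin into the empty pocket at the loading mark of the lid coder's carousel, feeling for the pocket's mouth and pressing the tin gently until it stands fully home on the pocket's floor. Then turn the carousel clockwise (seen from above) by its centre knob, one click and no more, so that the tin comes to rest under the marking head. Leave the jars on the table standing where they are.

Things in the scene. Friction and masses are not known exactly. Their poses are not given: they have to be found in the camera images.
- tin_center (a point): The loose tin: oblong spice tin with a shut lid, 67 mm tall, 0.07 kg; the only tin in the row of three things on the table right of the coder (order varies). Body 32 (its x) by 54 mm (its y), 58 tall; lid on top 34 by 56 mm. The point is its centre, 33.5 mm above its foot; z up. Grip it across its x, near the lid, so that the fingers stay above the pocket.
- coder: Lid coder, fixed to the table: a round white drum 260 mm across, 40 mm high. Origin on its axis at table height, z up. The loading mark (dark pointer on the drum's edge) is at 150 degrees from its x axis, the marking head on a column at 90. On it turns a carousel of six oblong open pockets, 60 degrees apart, centres 90 mm from the axis; three hold tins. Clockwise brings the loading pocket to the head.
- load_station (a point): Nominal floor centre of the pocket at the loading mark, 52 mm above the table, axes as the coder's. The carousel has play at its clicks: the pocket rests up to 4.6 degrees (7 mm) to either side on its circle, turned with it. Pocket: 36.5 mm (radial) by 57.4 inside, 25 deep, wall 5, rim 77 mm above the table. A leaf spring on its hub side resists with 2 to 8 N. Keep under 40 N.
- read_station (a point): Nominal floor centre of a pocket under the marking head, 52 mm above the table, axes as the coder's; one click (60 degrees) clockwise from load_station, with the same play. The head's underside is 126 mm and its top 151 mm above the table; it is 66 mm wide and spans 70 to 187 mm from the axis. A tin fully home clears it by 7 mm, one that stands proud strikes it.
- knob (a point): Middle of the round fluted knob on the carousel's axis, 117 mm above the table, axes as the coder's (not turning with it). 43 mm across, from 100 to 132 mm above the table, on a 30 mm neck; fixed to the carousel. Between clicks a sprung roller resists with up to 0.6 N m; past half-way (30 degrees) it draws the carousel on to the next click.
- five_spice: Bystander: round jar with a wide dark cap, 51 mm across, 81 mm tall, in the row; origin under its foot.
- cinnamon: Bystander: tall round jar with a pale cap, 56 mm across, 111 mm tall, in the row; origin under its foot.
Mind the look-alikes: they are no part of the job. Of the things that look like the part that bears tin_center, the smallest one is meant.

How it is judged:
By the outcome, as a careful person would: the job done as asked, in the order asked, and still so for the second after the job is handed in, with the robot touching nothing.
It also fails if it takes over 70 s, if anything falls off the work surface, if the arm or the gripper's body presses on something with over 40 N, if the wrist force passes 120 N, or if a joint passes its speed limit or range.

### The arm

A 6-joint arm with a two-finger parallel gripper is mounted at the origin on a cart in front of the work surface, level with it; the furniture and walls round the work are solid. World frame = base frame: x ahead of the robot, y to its left, z up, the work surface at z = 0. Lengths are in m, angles in rad, forces in N, time in s.
With the tool pointing down it reaches from about 0.3 to 0.825 m from the base axis. Payload 5.4 kg.
Tool frame: the origin (TCP) lies at the very end of the fingers, on their centre line; the grasp point (between the pads) lies 19 mm behind it; z points along the fingers, y is the line along which they close (so a half turn about z gives the same grasp; the last joint's range is limited). The gripper opens to 92 mm and grips with 3 to 60 N. Pads are 20 mm wide; open, the fingers measure 128 mm over their backs; the gripper's body (75 mm by 189 mm) begins 69 mm behind the grasp point.
Start: joints at [1.034, 0.158, 1.597, -0, 1.386, -0.21], TCP at [0.185, 0.545, 0.215] pointing down, gripper open.
Joint ranges: [-2.91, 2.91], [-0.94, 2.29], [0.18, 2.7], [-1.29, 4.43], [0.17, 2.64], [-3, 3]. Speed limits (rad/s): [2.57, 2.57, 3.14, 3.14, 3.14, 3.14].

### API

Orientations are given as a rotation vector (axis times angle).
In Python, from workcell import bot gives the robot as it stands. Calls block until the motion is done:
- bot.goto(position, orientation): joint-space move of the TCP to a pose.
- bot.line_to(position, rot=None, max_speed=0.15): straight line of the TCP; rot=None keeps the orientation; max_speed is the mean speed in m/s.
- bot.set_joints(angles): joint-space move.
- bot.set_gripper(opening, newtons=None): opening from 0.0 (shut) to 1.0 (fully open); newtons is the grip in N (None keeps the last); returns when the fingers have stopped.
- bot.hold(seconds).
- bot.inverse_kinematics(position, orientation): joint angles nearest the present ones, or None.
- bot.read_camera(name): name is "scene" or "top" or "wrist"; returns a dict with "pixels" (480x640x3 uint8, blue, green, red), "fx", "fy", "cx", "cy" (pixels), "k1" (the pictures are not rectified: a ray, as slopes to the right and down, at radius r is drawn at 1 + k1 r^2 times it, then the intrinsics apply), "R" (3x3) and "t" (3): a world point X has camera coordinates R X + t. Camera axes: x right, y down, z forward; pixel columns grow to the right and rows downward; lengths in m; the calibration is good to about 2 mm. A picture is of the moment at which its call begins. There is no depth.
A pose or a line that the arm cannot do raises bot.MotionError and nothing moves.
- bot.job_done(): hands the job in; it is judged then, once.
Readings, each from a call of its own:
- bot.current_clock(): time.
- bot.current_joints(): joint angles.
- bot.current_joint_vel(): joint speeds.
- bot.current_effort(): joint torques, N m.
- bot.current_ee_pos(): TCP position.
- bot.current_tool_rot(): TCP orientation.
- bot.current_contact_force(): force on the tool from outside, world axes, zero at the start.
- bot.current_ft_torque(): the same for the moment, N m.
- bot.current_opening(): opening from 0.0 (shut) to 1.0 (fully open).
- bot.current_grip_force(): force on a finger pad.
Only numpy, scipy, OpenCV 4.12 (cv2) and the standard library are available. Lean on these libraries where they do the work, as an engineer would, in place of code of your own. Each camera call takes 0.05 s, during which the arm holds its last target. There are 200 camera calls.

## Working session

There is one attempt and no reset: what is moved stays moved. The work goes in short steps, each a Python script; the robot and the scene stay as the last script left them, time stands still between calls to the robot, and variables do not carry over. Pictures are saved under pics/ and viewed, at most 10 in all, crops included, and the job is handed in when it is done.

```bash
ls; mkdir -p pics; python3 - <<'E'
from workcell import bot
import cv2,numpy as np
for n in("scene","top"):
    c=bot.read_camera(n); cv2.imwrite(f"pics/{n}0.png",c["pixels"])
    print(n,c["fx"],c["fy"],c["cx"],c["cy"],c["k1"],np.round(c["R"],3).tolist(),np.round(c["t"],3), np.round(-np.array(c["R"]).T@c["t"],3))
print(bot.current_clock(),bot.current_tool_rot(),bot.current_contact_force())
E
```

```text
pics
scene 458.54281883036 458.54281883036 314.4247291180849 233.54422017166732 -0.026089428951341267 [[0.779, -0.628, 0.004], [-0.382, -0.479, -0.79], [0.498, 0.613, -0.613]] [-0.4    0.218  0.957] [-0.082 -0.733  0.761]
top 575.9198026860155 575.9198026860155 317.37379749110585 236.50756417952334 -0.14036560148731067 [[0.081, -0.997, 0.004], [-0.974, -0.08, -0.212], [0.212, 0.013, -0.977]] [-0.073  0.489  1.319] [ 0.203 -0.051  1.393]
0.1 [-5.10965242e-01 -3.09910876e+00  2.50461746e-03] [-0.28393835 -0.24050959  0.35801013]
```

View pics/top0.png

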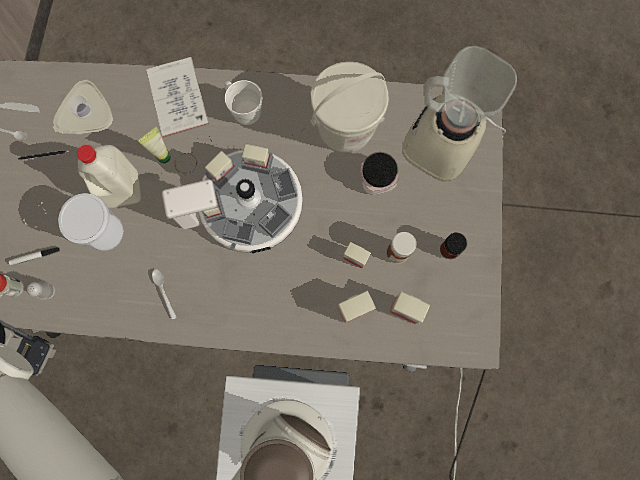

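View pics/scene0.png

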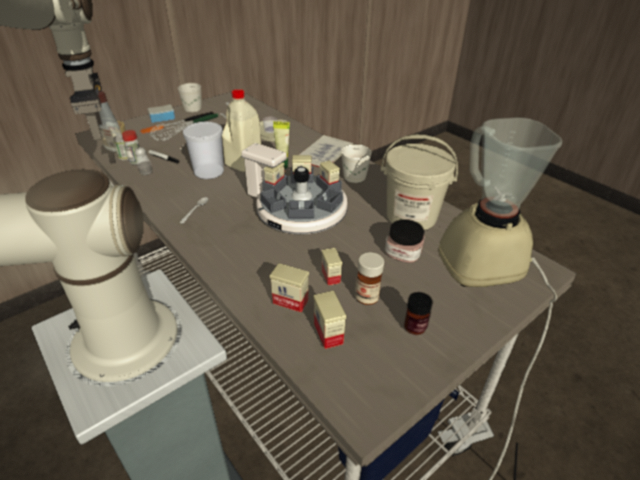

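The top view shows the coder near (250,198), its head at (190,198), the pointer at about (261,250) and the knob at (246,188). Box-shaped candidates for the tin:
- (357,255): small, in the row with the jars at (403,247) and (454,245)
- (357,306): bigger
- (410,307): bigger
- The tins already in the carousel at (219,166), (257,156) and (212,212)

I choose (357,255), the smallest one and the one in the row. Next I check it in close crops.

```bash
python3 - <<'E'
import cv2,numpy as np
t=cv2.imread("pics/top0.png")
a=cv2.resize(t[140:260,185:310],None,fx=4.8,fy=4.8,interpolation=cv2.INTER_CUBIC)
cv2.imwrite("pics/c1.png",a)
s=cv2.imread("pics/scene0.png")
b=cv2.resize(t[232:277,332:387],None,fx=7,fy=7,interpolation=cv2.INTER_CUBIC)
d=cv2.resize(s[240:295,310:360],None,fx=7,fy=7,interpolation=cv2.INTER_CUBIC)
o=np.zeros((400,800,3),np.uint8);o[:b.shape[0],:b.shape[1]]=b;o[:d.shape[0],400:400+d.shape[1]]=d
cv2.imwrite("pics/c2.png",o);print(a.shape,b.shape,d.shape)
E
```

```text
(576, 600, 3) (315, 385, 3) (385, 350, 3)
```

View pics/c1.png

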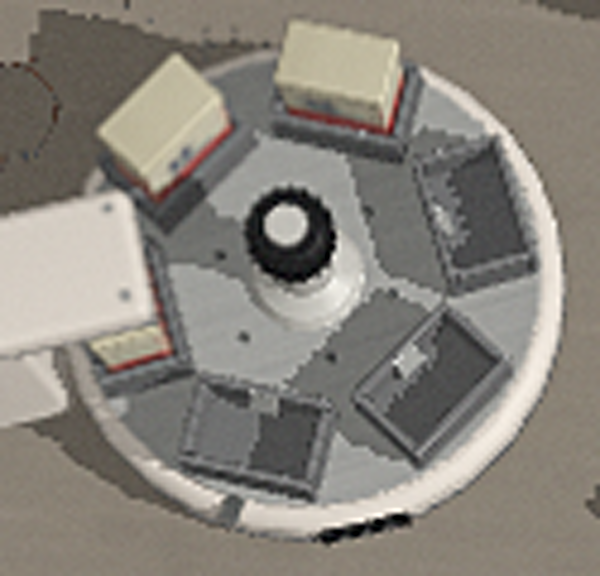

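View pics/c2.png

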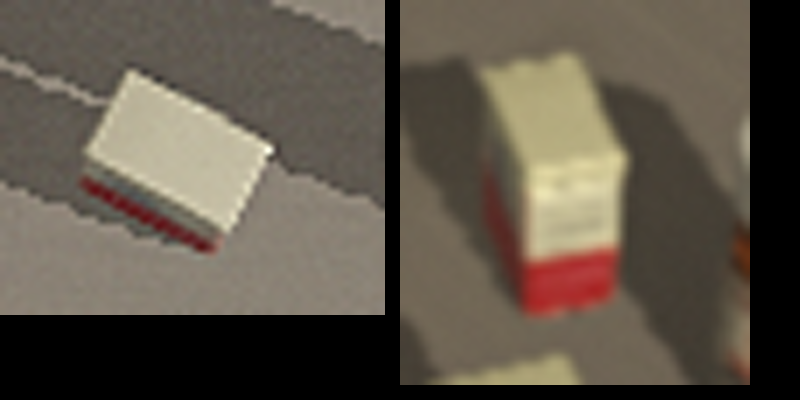

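The tin's lid corners in the c2 crop are (130,70), (272,150), (232,235) and (88,152). In c1 the pointer is at about (230,510), which puts the load pocket at (258,437); the knob top is at (290,225). I'll turn these into positions.

```bash
cat > h.py <<'E'
from workcell import bot
import cv2,numpy as np
from scipy.spatial.transform import Rotation as Ro
from scipy.optimize import least_squares
def K(c): return np.array([[c["fx"],0,c["cx"]],[0,c["fy"],c["cy"]],[0,0,1.]])
def rays(c,px):
    # forward model x_d = x*(1+k1 r^2) = OpenCV distortion
    u=cv2.undistortPoints(np.array(px,float).reshape(-1,1,2),K(c),np.array([c["k1"],0,0,0,0.]))[:,0]
    return np.c_[u,np.ones(len(u))]@np.array(c["R"])
def onz(c,px,z):
    d=rays(c,px); o=-np.array(c["R"]).T@np.array(c["t"])
    return o+d*((np.atleast_1d(z)-o[2])/d[:,2])[:,None]
def proj(c,X):
    return cv2.projectPoints(np.array(X,float).reshape(-1,1,3),cv2.Rodrigues(np.array(c["R"]))[0],np.array(c["t"],float),K(c),np.array([c["k1"],0,0,0,0.]))[0][:,0]
def down(yaw):  # tool z down, tool y along world direction (yaw)
    y=np.array([np.cos(yaw),np.sin(yaw),0]);z=np.array([0,0,-1.])
    return Ro.from_matrix(np.c_[np.cross(y,z),y,z]).as_rotvec()
def rs(): # short state
    return np.round(np.r_[bot.current_clock(),bot.current_ee_pos(),bot.current_contact_force(),bot.current_opening()],4)
E
python3 - <<'E'
from h import *
c=bot.read_camera("top")
q=onz(c,np.array([[130,70],[272,150],[232,235],[88,152]])/7+[332,232],.067)
print(q.round(3).tolist(),q.mean(0),[np.linalg.norm(q[i]-q[(i+1)%4]).round(4) for i in range(4)])
f=lambda p:np.array(p)/4.8+[185,140]
k=onz(c,f([[290,225]]),.132);print("knob",k)
pk=f([[198,378],[333,400],[318,500],[183,465]]);Q=onz(c,pk,.077);print("pocket",Q.round(3).tolist(),Q.mean(0)-k[0],np.linalg.norm(Q.mean(0)-k[0]))
p=onz(c,f([[230,510]]),.04);d=(p-k)[0];print("ptr",d,np.degrees(np.arctan2(d[1],d[0])))
print("jars",onz(c,[[403,240]],.111),onz(c,[[455,240]],.081))
w=bot.read_camera("wrist");Rt=Ro.from_rotvec(bot.current_tool_rot()).as_matrix()
o=-np.array(w["R"]).T@w["t"];print("wrist cam in tool",Rt.T@(o-bot.current_ee_pos()),(np.array(w["R"])@Rt).round(3).tolist(),w["fx"],w["k1"])
E
```

```text
[[0.484, -0.112, 0.067], [0.46, -0.161, 0.067], [0.43, -0.149, 0.067], [0.455, -0.099, 0.067]] [ 0.45720804 -0.13035832  0.067     ] [np.float64(0.0547), np.float64(0.032), np.float64(0.0555), np.float64(0.0315)]
knob [[0.57879216 0.14010554 0.132     ]]
pocket [[0.513, 0.185, 0.077], [0.508, 0.118, 0.077], [0.457, 0.12, 0.077], [0.469, 0.187, 0.077]] [-0.09181784  0.01234053 -0.055     ] 0.1077395180066881
ptr [-0.12296118  0.02781452 -0.092     ] 167.2538782779107
jars [[ 0.48878813 -0.22879067  0.111     ]] [[ 0.50551933 -0.35580896  0.081     ]]
wrist cam in tool [ 0.08151421  0.0005211  -0.17033612] [[0.001, 1.0, 0.0], [-0.959, 0.001, -0.284], [-0.284, -0.0, 0.959]] 422.3954036931623 -0.07157312880811528
```

The tin lid measures 55 × 32 mm against 56 × 34, the pocket radius is 93 mm and the pointer radius 126 mm, so the measurements hold. Next I view the pocket and the tin closer with the wrist camera.

```bash
python3 - <<'E'
from h import *
for n,p in(("pk",(.487,.152,.24)),("tin",(.457,-.130,.24)),("knob",(.579,.140,.15))):
  for yw in (172,156,-8,-24,90,-90,30,-30,60,-60,120,150):
    j=bot.inverse_kinematics(p,down(np.radians(yw)));print(n,yw,None if j is None else np.round(j,2)[[0,5]])
E
```

```text
pk 172 [ 0.07 -2.94]
pk 156 [ 0.07 -2.66]
pk -8 [0.07 0.2 ]
pk -24 [0.07 0.48]
pk 90 [ 0.07 -1.51]
pk -90 [0.07 1.64]
pk 30 [ 0.07 -0.46]
pk -30 [0.07 0.59]
pk 60 [ 0.07 -0.98]
pk -60 [0.07 1.11]
pk 120 [ 0.07 -2.03]
pk 150 [ 0.07 -2.55]
tin 172 [-0.53  2.75]
tin 156 None
tin -8 [-0.53 -0.39]
tin -24 [-0.53 -0.11]
tin 90 [-0.53 -2.1 ]
tin -90 [-0.53  1.04]
tin 30 [-0.53 -1.06]
tin -30 [-0.53 -0.01]
tin 60 [-0.53 -1.58]
tin -60 [-0.53  0.51]
tin 120 [-0.53 -2.63]
tin 150 None
knob 172 [ 0.03 -2.97]
knob 156 [ 0.03 -2.69]
knob -8 [0.03 0.17]
knob -24 [0.03 0.45]
knob 90 [ 0.03 -1.54]
knob -90 [0.03 1.61]
knob 30 [ 0.03 -0.49]
knob -30 [0.03 0.56]
knob 60 [ 0.03 -1.01]
knob -60 [0.03 1.08]
knob 120 [ 0.03 -2.06]
knob 150 [ 0.03 -2.58]
```

```bash
python3 - <<'E'
from h import *
import pickle
bot.goto((.480,.152,.26),down(np.radians(-8)))
a=bot.read_camera("wrist")
bot.goto((.457,-.130,.24),down(np.radians(-24)))
b=bot.read_camera("wrist")
pickle.dump((a,b),open("v.pkl","wb"))
cv2.imwrite("pics/w1.png",a["pixels"]);cv2.imwrite("pics/w2.png",b["pixels"]);print(rs())
E
```

```text
[ 3.1833  0.4574 -0.1289  0.2401 -0.1407 -0.1332 -0.147   0.9981]
```

View pics/w1.png

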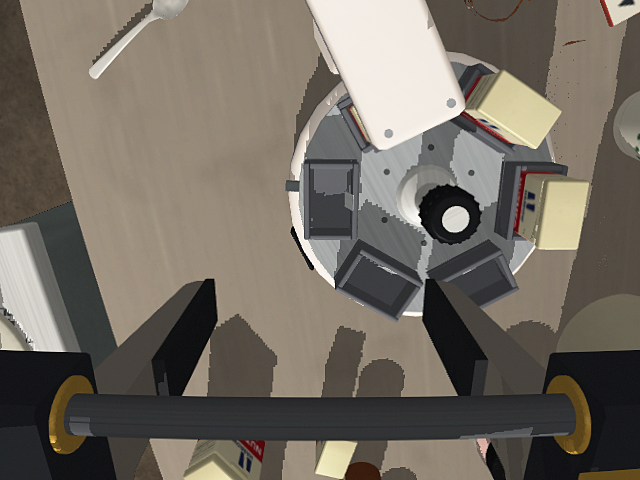

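View pics/w2.png

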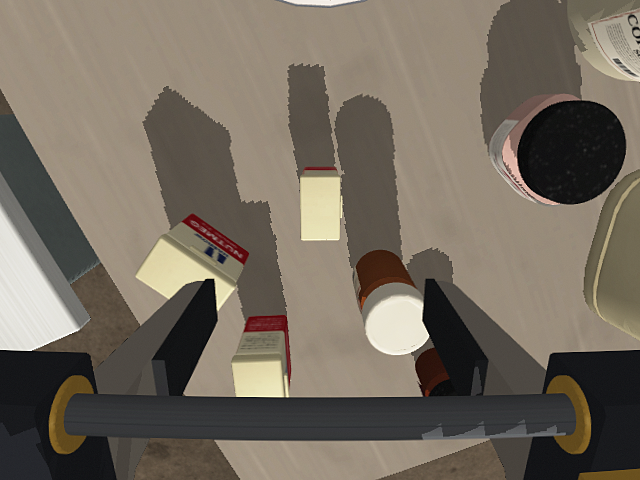

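w1 shows the load pocket at about (331,199) with the pointer at (292,185) and the knob top at (456,219). In w2 the tin's lid spans about (301..340, 177..240). I'll enlarge both.

```bash
python3 - <<'E'
import cv2,numpy as np
a=cv2.imread("pics/w1.png")[145:255,280:370];b=cv2.imread("pics/w2.png")[155:255,290:350]
f=lambda i:cv2.resize(i,None,fx=5,fy=5,interpolation=cv2.INTER_CUBIC)
o=np.zeros((550,760,3),np.uint8);o[:,:450]=f(a);o[:500,460:760]=f(b);cv2.imwrite("pics/c3.png",o)
E
```

```text
(no output)
```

View pics/c3.png

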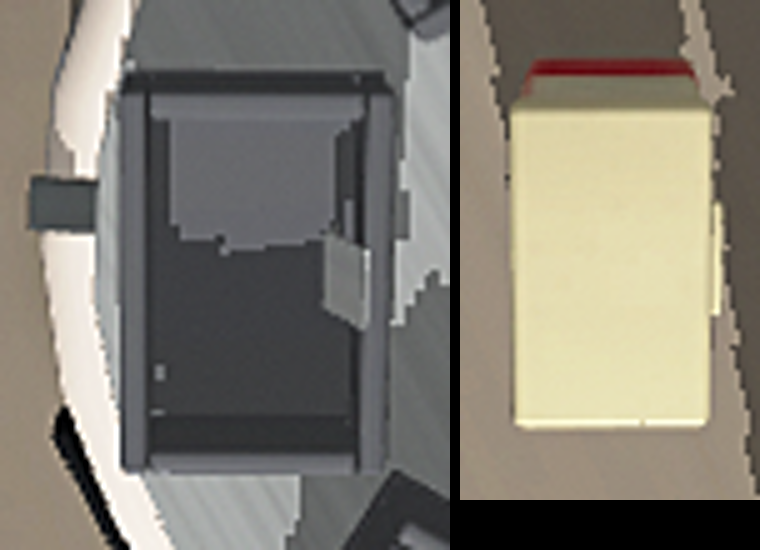

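The rim's outer corners at z = 77 mm are at crop (123,95), (392,95), (385,470) and (125,470). The lid corners, relative to the right panel, are (52,108), (252,108), (248,425) and (55,425).

```bash
python3 - <<'E'
from h import *
import pickle
a,b=pickle.load(open("v.pkl","rb"))
def rect(Q):
    c=Q.mean(0); L=np.linalg.norm; 
    ex=((Q[1]-Q[0])+(Q[2]-Q[3]))/2; ey=((Q[0]-Q[3])+(Q[1]-Q[2]))/2
    yx=np.arctan2(ex[1],ex[0]);yy=np.arctan2(ey[1],ey[0])-np.pi/2
    print(c.round(4),"size",L(ex).round(4),L(ey).round(4),"yaw",np.degrees([yx,yy]).round(2)); return c,(yx+1.5*yy)/2.5
f=lambda p:np.array(p)/5-.4
P,yp=rect(onz(a,f([[123,95],[392,95],[385,470],[125,470]])+[280,145],.077))
Pi,_=rect(onz(a,f([[148,118],[362,118],[358,455],[150,455]])+[280,145],.077))
T,yt=rect(onz(b,f([[52,108],[252,108],[248,425],[55,425]])+[290,155],.067))
ax=P[:2]+.09*np.array([np.cos(yp),np.sin(yp)]);print("axis from pocket",ax)
k=onz(a,[[456,219]],[.132])[0];print("knob top",k, np.linalg.norm(k[:2]-P[:2]), np.degrees(np.arctan2(*(k-P)[[1,0]])))
p=onz(a,[[64/5+280-8/5-.4,203/5+145-.4]],.04)[0];d=p[:2]-k[:2];print("ptr",np.linalg.norm(d),np.degrees(np.arctan2(d[1],d[0])))
print("jars",onz(b,[[397,318]],.111))
E
```

```text
[0.489 0.157 0.077] size 0.0452 0.0653 yaw [-7.84 -7.82]
[0.4886 0.1565 0.077 ] size 0.036 0.0588 yaw [-7.84 -7.62]
[ 0.4573 -0.1272  0.067 ] size 0.0328 0.0542 yaw [-23.87 -23.94]
axis from pocket [0.57813498 0.14476833]
knob top [0.57859012 0.14387806 0.132     ] 0.09057585059400727 -8.345405890551229
ptr 0.12738084607592629 168.15669259414443
jars [[ 0.48122857 -0.2234407   0.111     ]]
```

Everything agrees:
- The lid reads 33 × 54 mm.
- The pocket rim reads 45 × 65 mm, at radius 90 mm and yaw −7.8°.
- The carousel rests +4° from the mark.

The top and wrist cameras differ by about 3 mm in y, but tin and pocket share that wrist bias. I'll grasp now.

```bash
python3 - <<'E'
from h import *
yt=np.radians(-23.9);T=np.array([.4573,-.1272])
bot.set_gripper(.68,30)
bot.goto((*T,.10),down(yt)); bot.line_to((*T,.034))
print(rs()); bot.set_gripper(0,35); bot.hold(.2); print(rs(),bot.current_grip_force(), bot.current_opening()*92)
bot.line_to((*T,.18),max_speed=.2); print(rs())
yp=np.radians(-7.8);P=np.array([.4888,.1568])
bot.goto((*P,.15),down(yp)); bot.line_to((*P,.125));bot.hold(.2)
print(rs(),bot.current_ft_torque(),bot.current_opening()*92)
w=bot.read_camera("wrist");cv2.imwrite("pics/w3.png",w["pixels"])
import pickle;pickle.dump(w,open("w3.pkl","wb"))
E
```

```text
[ 4.9917  0.4587 -0.128   0.0356  0.1102  0.0957 -0.2117  0.6823]
[ 5.7417  0.4577 -0.1274  0.0344 -0.0259  0.1332  3.389   0.358 ] 34.99953031539917 32.93602773218632
[ 6.625   0.4563 -0.1266  0.1783 -0.1187 -0.6248 -1.0167  0.3588]
[ 8.25    0.4896  0.1566  0.126   0.6157 -0.0698 -1.6719  0.3591] [-0.10603711  0.07907703  0.0052075 ] 33.04164999350939
```

View pics/w3.png

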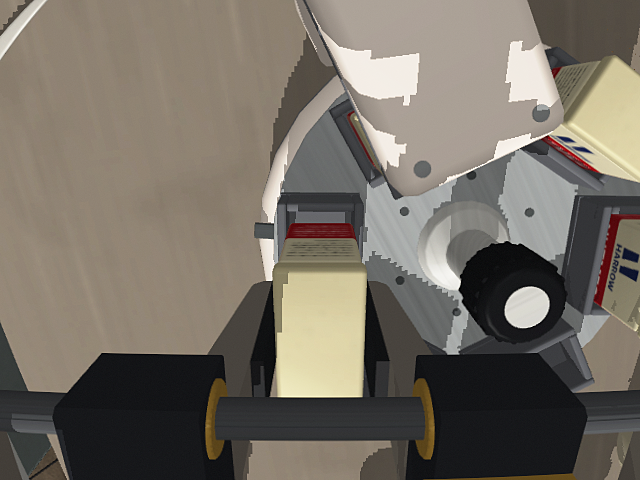

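The tin is held straight (opening 33 mm) and sits over the pocket: its foot edge is at (290..352, 224) inside the walls at (277..365). Now I do a guarded descent with a search.

```bash
cat >> h.py <<'E'
yp=np.radians(-7.8);P=np.array([.4888,.1568]);U=np.array([np.cos(yp),np.sin(yp)]);V=np.array([-U[1],U[0]])
def F(n=1):
    return np.array(bot.current_contact_force())
E
python3 - <<'E'
from h import *
f0=F();t0=np.array(bot.current_ft_torque())
def desc(off,z,zend,lim,step=.002):
    q=P+off[0]*U+off[1]*V
    while z>zend:
        z-=step; bot.line_to((*q,z),max_speed=.03)
        f=F()-f0
        if f[2]>lim: break
    p=bot.current_ee_pos();f=F()-f0
    print("off",np.round(np.array(off)*1e3,1),"cmd z %.4f act %.4f"%(z,p[2]),"lat",np.round([(p[:2]-P)@U*1e3,(p[:2]-P)@V*1e3],1),"f(u,v,z)",np.round([f[:2]@U,f[:2]@V,f[2]],1),"tq",np.round(np.array(bot.current_ft_torque())-t0,2),"t",round(bot.current_clock(),1))
    return z,p[2]
z,pz=desc((0,0),.122,.104,6)
if pz>.108:   # on the rim: search
    for o in [(1.5,0),(-1.5,0),(0,1.5),(0,-1.5),(1.5,1.5),(-1.5,1.5),(-1.5,-1.5),(1.5,-1.5),(3,0),(-3,0),(0,3),(0,-3)]:
        o=np.array(o)/1e3;q=P+o[0]*U+o[1]*V
        bot.line_to((*(P+0),.1135),max_speed=.05) if 0 else bot.line_to((*q,.1135),max_speed=.05)
        z,pz=desc(o,.1135,.104,6)
        if pz<.107: break
E
```

```text
off [0. 0.] cmd z 0.1040 act 0.1038 lat [-0.1 -0. ] f(u,v,z) [-0.1  1.5  0.5] tq [ 0.06 -0.06  0.  ] t 10.6
```

Entered on the first try. I'll keep pressing gently down to the floor (TCP expected at about 0.086).

```bash
python3 - <<'E'
from h import *
z=.104
while z>.079:
    z-=.0015; bot.line_to((*P,z),max_speed=.03); f=F();p=bot.current_ee_pos()
    print("%.4f %.4f"%(z,p[2]),np.round([f[:2]@U,f[:2]@V,f[2]],1),np.round(bot.current_ft_torque(),2),round(bot.current_clock(),1))
    if f[2]>16: break
E
```

```text
0.1025 0.1024 [ 0.2  0.1 -1.4] [-0.07  0.18  0.01] 10.9
0.1010 0.1009 [-1.  -0.8 -0.8] [0.02 0.36 0.01] 11.1
0.0995 0.0994 [-1.6  0.   0.6] [-0.01  0.29 -0.09] 11.4
0.0980 0.0979 [-2.5 -0.   1.7] [ 0.03  0.45 -0.  ] 11.6
0.0965 0.0964 [-1.8  0.8  1.5] [-0.02  0.5  -0.02] 11.9
0.0950 0.0949 [-3.  -0.2  1.1] [ 0.06  0.67 -0.03] 12.1
0.0935 0.0930 [-2.8  0.7 -0.3] [0.04 0.6  0.02] 12.4
0.0920 0.0916 [-2.  -0.  -0.5] [0.02 0.65 0.04] 12.6
0.0905 0.0903 [-3.5  0.2  0.1] [0.07 0.67 0.06] 12.9
0.0890 0.0889 [-4.1 -0.7  0.4] [0.09 0.68 0.01] 13.1
0.0875 0.0874 [-3.3  0.  -0.5] [ 0.04  0.68 -0.02] 13.4
0.0860 0.0864 [-2.7 -0.1  3.1] [ 0.    0.77 -0.01] 13.6
0.0845 0.0862 [-6.1 -0.4 13.6] [ 0.02  1.62 -0.01] 13.9
0.0830 0.0861 [-11.1  -1.8  22.2] [-0.1   2.36 -0.13] 14.1
```

```bash
python3 - <<'E'
from h import *
bot.line_to((*P,.0855),max_speed=.03); print(rs())
bot.set_gripper(.6,20); print(rs())
bot.line_to((*P,.165),max_speed=.15)
bot.set_gripper(0,20)
q=P; f0=F(); z=.128
bot.line_to((*q,z),max_speed=.1)
while z>.114:
    z-=.001; bot.line_to((*q,z),max_speed=.03); f=F()-f0
    if f[2]>10: break
print("lid top",z,rs())
bot.line_to((*q,.20),max_speed=.2)
w=bot.read_camera("wrist");cv2.imwrite("pics/w4.png",w["pixels"]);print(rs())
import pickle;pickle.dump(w,open("w4.pkl","wb"))
E
```

```text
[14.3667  0.4893  0.1569  0.0862 -4.1842 -0.0913  8.1222  0.3585]
[14.875   0.4889  0.1567  0.0854  0.3993  0.4782 -0.0894  0.6023]
lid top 0.118 [ 1.94583e+01  4.89700e-01  1.56800e-01  1.19900e-01 -3.38600e+00
 -9.60900e-01  1.08430e+01  3.60000e-03]
[ 2.00667e+01  4.87700e-01  1.56700e-01  1.98100e-01 -5.97200e-01
 -7.65700e-01 -9.07100e-01  4.00000e-03]
```

View pics/w4.png

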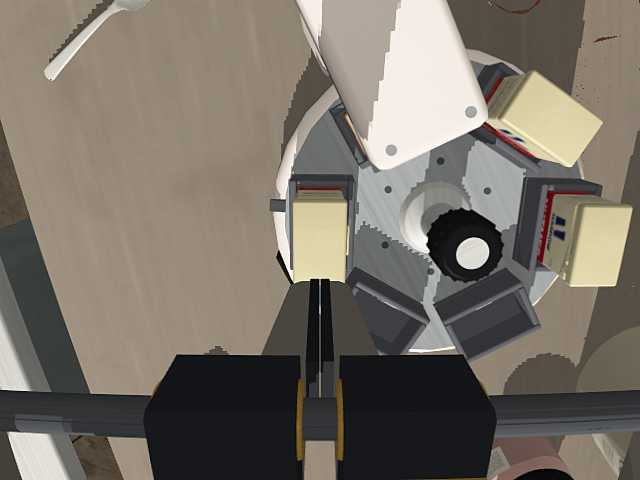

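The tin is home: the floor stop came at TCP 0.0862 and the lid top reads about 0.119–0.120. It stands upright in the load pocket at (320,235). Now the knob: I close along world y, the less certain direction, and start at yaw 90°.

```bash
python3 - <<'E'
from h import *
A=np.array([.5787,.142])
bot.set_gripper(.66,20)
bot.goto((*A,.2),down(np.radians(90))); bot.hold(.2)
f0=F();t0=np.array(bot.current_ft_torque())
bot.line_to((*A,.100),max_speed=.12); print(rs(),F()-f0)
bot.set_gripper(0,5); bot.hold(.2)
print(rs(),(F()-f0).round(1),(bot.current_ft_torque()-t0).round(2),bot.current_opening()*92,bot.current_grip_force())
E
```

```text
[23.7667  0.5795  0.1421  0.101  -0.4953 -0.1504 -0.5851  0.6599] [-1.05953415  0.46861787 -0.22770946]
[24.4     0.5792  0.1431  0.1007 -0.7323  4.7937  2.2693  0.4434] [-1.3  5.4  2.6] [ 0.94 -0.09  0.03] 40.796796697509485 5.000366047526299
```

```bash
python3 - <<'E'
from h import *
for y in(.1432,.1442,.1452):
    bot.line_to((.5787,y,.100),max_speed=.03); bot.hold(.1); f=F(); print(y,rs(),np.round(bot.current_ft_torque(),2))
    if f[1]<1: break
bot.set_gripper(0,50);bot.hold(.2);print(rs(),np.round(bot.current_ft_torque(),2),bot.current_grip_force())
E
```

```text
0.1432 [24.75    0.5792  0.1432  0.1007 -0.5976  1.4331  5.9885  0.4461] [ 0.37  0.06 -0.01]
0.1442 [25.1     0.5792  0.1432  0.1006  0.5253 -2.1925  5.2326  0.4475] [-0.35  0.1   0.01]
[25.5167  0.5792  0.1432  0.1006 -1.3636 -1.5594  6.449   0.4344] [-0.34  0.1  -0.04] 50.00209265621379
```

```bash
python3 - <<'E'
from h import *
bot.line_to((.5787,.1436,.101),max_speed=.03)
j=np.array(bot.inverse_kinematics((.5787,.1436,.101),down(np.radians(90))));j0=np.array(bot.current_joints());print((j-j0).round(4))
for d in list(range(7,57,7)):
    k=j.copy();k[5]+=np.radians(d);bot.set_joints(k)
    print(d,round(np.degrees(bot.current_joints()[5]-j0[5]),1),F().round(1),np.round(bot.current_ft_torque(),2),round(bot.current_clock(),1))
    if np.linalg.norm(F())>35: break
bot.hold(.3);print(rs(),np.round(bot.current_ft_torque(),2))
E
```

```text
[ 0.0003 -0.0005 -0.      0.0007  0.0015  0.    ]
7 6.8 [ 5.3 -0.5 -2.4] [-0.24 -0.94  0.03] 26.0
14 13.8 [ 4.9 -1.1 -2.4] [-0.29 -0.94  0.13] 26.3
21 20.6 [ 4.7 -1.1 -3. ] [-0.46 -0.83  0.21] 26.5
28 27.6 [ 5.3 -2.1 -2.5] [-0.48 -0.79  0.09] 26.8
35 34.6 [ 2.8 -2.2 -2.8] [-0.42 -0.66  0.06] 27.0
42 41.6 [ 3.3 -1.7 -3.8] [-0.37 -0.42 -0.08] 27.3
49 48.6 [ 2.  -0.2 -3. ] [-0.07 -0.4  -0.2 ] 27.5
56 55.6 [ 3.2  0.7 -4. ] [-0.01 -0.29 -0.25] 27.8
[28.0667  0.5783  0.1439  0.1007  2.2356  0.6938 -4.918   0.4345] [ 0.08 -0.27 -0.16]
```

The moment about z changed sign past half-way, so the carousel followed. I'll release, back off and look.

```bash
python3 - <<'E'
from h import *
import pickle
bot.set_gripper(.66,20);bot.hold(.2);print(rs())
bot.line_to((.5787,.1436,.26),max_speed=.15)
bot.goto((.44,.152,.28),down(np.radians(-8)));bot.hold(.2)
w=bot.read_camera("wrist");bot.goto((.40,-.03,.3),down(np.radians(-24)));t=bot.read_camera("top")
pickle.dump((w,t),open("v5.pkl","wb"));print(rs())
a=w["pixels"][0:340,260:640];b=cv2.resize(t["pixels"][140:265,180:310],None,fx=3.2,fy=3.2,interpolation=cv2.INTER_CUBIC)
print(b.shape)
o=np.zeros((420,800,3),np.uint8);o[:340,:380]=a;o[:400,382:798]=b;cv2.imwrite("pics/c5.png",o)
E
```

```text
[ 2.87583e+01  5.78700e-01  1.43600e-01  1.01000e-01  1.52000e-01
 -6.47100e-01 -2.22000e-02  6.58700e-01]
[ 3.180e+01  4.003e-01 -2.910e-02  2.999e-01  2.683e-01  2.348e-01
  3.026e-01  6.576e-01]
(400, 416, 3)
```

View pics/c5.png

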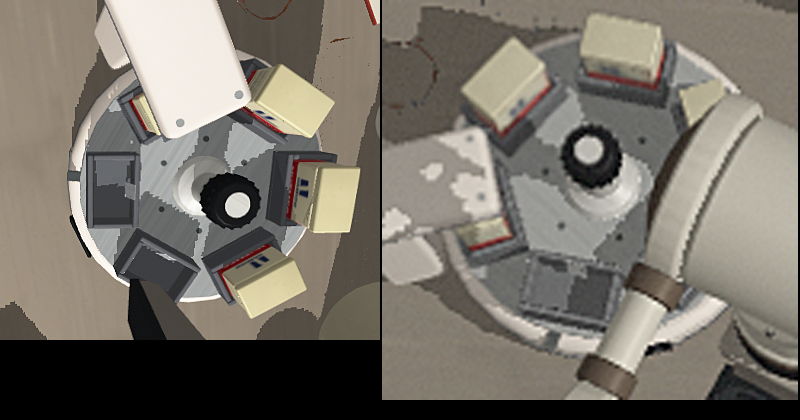

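One click was made: our tin is under the head, the three others have moved on one place, and an empty pocket stands at the mark at (113,190) in the left panel. A quick numeric check of the resting angle, then I hand in.

```bash
python3 - <<'E'
from h import *
import pickle
w,t=pickle.load(open("v5.pkl","rb"))
q=onz(w,[[347,152],[398,152],[398,227],[350,227]],.077).mean(0);k=onz(w,[[498,205]],.132)[0];d=q-k
print(np.hypot(*d[:2]),np.degrees(np.arctan2(d[1],d[0]))-168.2)
t2=t["pixels"].astype(int);a=cv2.imread("pics/top0.png").astype(int)
for n,(x,y) in dict(cinn=(403,240),five=(455,240)).items(): print(n,np.abs(t2-a)[y-15:y+15,x-15:x+15].mean())
E
```

```text
0.09100160567823658 3.314540170622024
cinn 4.9474074074074075
five 5.237037037037037
```

```bash
python3 -c "
from workcell import bot
print(bot.job_done())"
```

```text
the job is handed in; nothing more can be done
None
```

The tin stands fully home in its pocket and the carousel is one click clockwise, so the tin rests under the marking head (about 3° off nominal, within the play). The jars were left alone, and I handed the job in at about 32 s.

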